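Set and lock the packing gauge

ROBOT

A 6-joint arm with a two-finger parallel gripper is mounted at the origin on a cart in front of the work surface, level with it; the furniture and walls round the work are solid. World frame = base frame: x ahead of the robot, y to its left, z up, the work surface at z = 0. Lengths are in m, angles in degrees, forces in N, time in s.
With the tool pointing down it reaches from about 0.35 to 0.875 m from the base axis. Payload 4.2 kg.
Tool frame: the origin (TCP) lies on the centre line of the jaws, within the pads' length; the fingertips stand 19 mm ahead of it and the grasp point (between the pads) is the TCP; x points along the fingers, y is the direction in which the jaws open and shut, and the axes are right-handed (so a half turn about x gives the same grasp; the last joint's range is limited). The gripper opens to 87 mm and grips with 3 to 60 N. Pads are 19 mm wide; open, the fingers measure 117 mm over their backs; the gripper's body (75 mm by 190 mm) begins 51 mm behind the grasp point.
Start: joints at [85.863, 22.042, 0.453, 0, -68.411, -14.817], TCP at [0.203, 0.591, 0.202] pointing down, gripper open.
Joint ranges: [-179.83, 179.83], [-69.29, 118.12], [-61.27, 80.66], [-181.25, 117.63], [-171.15, -9.14], [-177.46, 177.46]. Speed limits (degrees/s): [159.86, 159.86, 180, 180, 180, 180].

INTERFACE

Orientations are given as a 3x3 rotation matrix whose columns are the frame's x, y, z axes.
In Python, from station import r, viewer, job, spotter gives the robot as it stands.
- The arm moves only by the tool play_rows, never from a script. Its argument "commands" is a list of rows, each an object of numbers: "fingers": the gripper command: -1 is fully open, 1 is shut, values between are in proportion; "tx", "ty", "tz": the shift along the tool's x, y, z normalised to -1 to 1, where 1 is 750 mm; "ax", "ay", "az": the turn, a rotation vector about the tool's x, y, z normalised to -1 to 1, where 1 is pi rad. In form: [{"fingers": .., "tx": .., "ty": .., "tz": .., "ax": .., "ay": .., "az": ..}, ...]. A call has 1 to 5 rows; each row is the pose to reach, as a shift and turn from the pose commanded when the call began, along the tool's axes at that moment, turning the shorter way round; what a row does not reach only later rows make up. A row lasts 1/12 s, in which the tool goes at most 41.7 mm and 7.16 degrees, less where a joint would pass 70% of its speed; a pose out of reach is approached as far as the arm can. A call with a number of a shift or a turn outside -1 to 1 is refused whole. A call with a gripper value outside its range is refused whole. The fingers move at their own pace and stop on an object; the grip force is fixed at half the most. Time passes only in rows, so rows that repeat a pose let the fingers close. It gives the time, the measured TCP pose, the force and the opening at its end, in the units of the state.
- r.sense(): the state, without advancing time (a new reading comes with each control period).
- viewer.capture(name): name is "scene" or "top"; returns a dict with "image" (400x640x3 uint8, red, green, blue), "fx", "fy", "cx", "cy" (pixels), "R" (3x3) and "t" (3): a world point X has camera coordinates R X + t. Camera axes: x right, y down, z forward; pixel columns grow to the right and rows downward; lengths in m; the calibration is good to about 2 mm. A picture is of the moment at which its call begins. There is no depth.
- job.finish_job(): hands the job in, once; it reports no verdict.
Trained networks look in a picture, given as the dict that the camera call returned (one of the last four; its "shot" number tells which), for a name from the list of things; names that differ only in an ending like _2 or _b are one class to them, and where a whole thing is asked for, a point or a joint stands for the part that bears it (a point fixed in the world has none). Each returns a list of dicts, best first, with "score" (0 to 1); they miss things now and then, are a little off and sometimes report something else, mostly with a low value. They report only what shows in the picture. A call takes as long as a camera call.
- spotter.find_in(name, picture): "uv" ([column, row] in pixels, amid what is visible of it).
- spotter.silhouettes(name, picture): "region" (400x640 bool, what is visible of it) and "uv" ([column, row] in pixels, amid what is visible of it).
The state is a dict: "time_s": time; "joints": joint angles; "joint_velocities": joint speeds; "effort": joint torques, N m; "tcp_pos": TCP position; "ee_rot": TCP orientation; "wrist_force": force on the tool from outside, world axes, zero at the start; "moment": the same for the moment, N m; "gripper_width": opening from 0.0 (shut) to 1.0 (fully open).
Only numpy, scipy, OpenCV 4.12 (cv2) and the standard library are available. Lean on these libraries where they do the work, as an engineer would, in place of code of your own. Each camera call takes 0.05 s, during which the arm holds its last target. There are 200 camera calls.

TASK

Set the wooden packing gauge on the counter for the violet gift boxes: without pinching it, push the sliding fence along its rail with the fingertips until its pointer is at the violet tab and you feel the fence drop into the detent there. Then press the red lock button at the end of the gauge fully down and let go. Grasp nothing, and leave the other things on the counter alone.

Things in the scene. Friction and masses are not known exactly. Their poses are not given: they have to be found in the camera images.
- fence_centre (a point): Middle of the fence: upright aluminium plate, 104 mm wide across the rail, 14 mm thick, from 43 to 91 mm above the counter (this point at 67). Axes: x across the rail (away from the robot at yaw 0), y along it (robot's left), z up; yaw within 0.2 rad. Below it a black carriage, 40 mm across x 34 mm along the rail, top 42 mm above the counter, rides on the rail: push the plate above it.
- fence_pointer (a point): Tip of the red pointer of the fence, on the robot's side of the rail, 55 mm from the rail's middle line and 31 mm above the counter; it is in line with the middle of the plate. Same axes as fence_centre.
- fence (a joint): Fence position, m: 0 at the lock end (robot's right) to 0.21, growing towards gauge +y. A spring ball drops into notches at 0.03, 0.13, 0.18, one at each tab; which is violet differs. Starts between 0.03 and 0.13, out of any notch. Slides with under 3 N; drawn the last 3 mm into a notch from either side, stays there by itself; about 10 N pushes it out. May be pushed past a notch and back.
- violet_tab: Violet tab, 18 mm (across the rail) x 18 mm (along it) x 16 mm, fixed on the gauge's board on the robot's side of the rail: with the fence in this tab's notch the pointer is at the tab's middle. Origin at the centre of its underside, 12 mm above the counter; y along the rail, as for the fence. An orange and a green tab of the same shape mark the other notches; the three change places.
- lock_top (a point): Centre of the top of the red lock button, 36 mm across, standing up 14 mm from a brass collar 62 mm across at the right-hand end of the gauge, in line with the rail; 42 mm above the counter before it is pressed.
- lock (a joint): Travel of the lock button, m: 0 up, 0.008 fully down. It takes about 5 N to move and stays where it is pressed to, with no spring.
- desk_bell: Loose silver desk bell on a black base, 72 mm across, 52 mm high, right of the gauge; leave it alone. Origin at the centre of its underside.
- drum: Loose round olive-green sweet tin, 73 mm across, 44 mm high, behind the gauge's left end; leave it alone. Origin at the centre of its underside.
- spread_jar: Loose glass jar of spread with a black lid, 62 mm across, 78 mm high, far left of the gauge; leave it alone. Origin at the centre of its underside.
- wax_stamp: Loose dark wooden wax stamp standing upright, 25 mm across, 78 mm high, left of the gauge; leave it alone. Origin at the centre of its underside.

How it is judged (in metres and radians):
On the way, in this order (a step that is already met when the one before it is completed fails the run):
1. the fence rests in the detent at the violet tab, lock button still up (y of fence_pointer in the frame of violet_tab between -0.0025 and 0.0025 m and velocity of joint fence between -0.004 and 0.004 m/s and value of joint lock below 0.003 m), for 0.3 s.
2. the lock button is pressed down (value of joint lock above 0.0065 m), for 0.2 s.
At the end, for the whole second after the job is handed in: The fence stands still with its pointer within 2.5 mm of the middle of the violet tab (seated in that detent) and the lock button is down by more than 6.5 of its 8 mm (y of fence_pointer in the frame of violet_tab between -0.0025 and 0.0025 m and velocity of joint fence between -0.004 and 0.004 m/s and value of joint lock above 0.0065 m); the robot touches nothing.
It fails at once if the fence is pinched: both of its faces are pressed by the fingers at once (contact force between the fingers and fence_c0 above 1 N and contact force between the fingers and fence_c1 above 1 N).
It fails at once if another thing on the counter is moved by more than 2 cm or lifted (distance of any of desk_bell, drum, spread_jar, wax_stamp from where it was at the start of the episode above 0.02 m).
It also fails if it takes over 51 s, if anything falls off the work surface, if the arm or the gripper's body presses on something with over 40 N, if the wrist force passes 120 N, or if a joint passes its speed limit or range.

## Working session

There is one attempt and no reset: what is moved stays moved. The work goes in short steps, Python scripts to look and compute and a tool call to move; the robot and the scene stay as the last step left them, time stands still between calls to the robot, and variables do not carry over. Pictures are saved under pics/ and viewed, about 8 in all and at most 12, crops included, and the job is handed in when it is done.

Besides the shell and the picture viewer there is one more tool, called by a JSON object that holds its "fn" and its "kwargs". play_rows: Moves the arm, as the interface text tells. Its arguments: {"type":"object","properties":{"commands":{"type":"array"}},"required":["commands"]}

```bash
mkdir -p pics
cat > h.py <<'E'
import numpy as np, cv2
from station import r, viewer, job, spotter
def ray(p,uv):
    R=np.array(p["R"]);t=np.array(p["t"])
    d=R.T@np.array([(uv[0]-p["cx"])/p["fx"],(uv[1]-p["cy"])/p["fy"],1]);return -R.T@t,d
def atz(p,uv,z):
    o,d=ray(p,uv);return o+d*(z-o[2])/d[2]
def proj(p,X):
    c=np.array(p["R"])@np.array(X)+np.array(p["t"]);return [c[0]/c[2]*p["fx"]+p["cx"],c[1]/c[2]*p["fy"]+p["cy"]]
def save(p,n): cv2.imwrite("pics/"+n+".png",p["image"][:,:,::-1])
E
python3 - <<'E'
from h import *
np.set_printoptions(precision=4,suppress=True)
Z=dict(fence_centre=.067,fence_pointer=.031,violet_tab=.02,lock_top=.042,desk_bell=.026,drum=.022,spread_jar=.039,wax_stamp=.039)
for c in("top","scene"):
    p=viewer.capture(c);save(p,c+"0");print(c,-np.array(p["R"]).T@p["t"])
    for n,z in Z.items():
        for d in spotter.find_in(n,p)[:2]: print(n,round(d["score"],2),np.round(d["uv"],1),atz(p,d["uv"],z))
s=r.sense();print(s["tcp_pos"],s["ee_rot"],s["time_s"],s["wrist_force"])
E
```

```text
top [ 0.2629 -0.1303  1.6294]
fence_centre 0.67 [318.8 219.9] [ 0.4891 -0.1419  0.067 ]
fence_pointer 0.62 [316.4 220.1] [ 0.4937 -0.1347  0.031 ]
lock_top 0.52 [362.8 220.8] [ 0.4893 -0.278   0.042 ]
desk_bell 0.63 [422.1 183.1] [ 0.6112 -0.4701  0.026 ]
drum 0.93 [231.2 166.3] [0.6696 0.1366 0.022 ]
spread_jar 0.89 [192.7 151.5] [0.7143 0.2574 0.039 ]
wax_stamp 0.66 [204.5 190.6] [0.5873 0.2151 0.039 ]
scene [-0.087  -0.7182  0.7578]
fence_centre 0.92 [295.2 218.2] [ 0.4661 -0.1457  0.067 ]
fence_pointer 0.62 [297.5 218.1] [ 0.4994 -0.1201  0.031 ]
violet_tab 0.41 [264.3 231. ] [ 0.4129 -0.0831  0.02  ]
lock_top 0.74 [280.5 165. ] [0.6344 0.0855 0.042 ]
lock_top 0.63 [342.8 250. ] [ 0.4807 -0.2911  0.042 ]
desk_bell 0.58 [437.1 263.6] [ 0.6101 -0.4748  0.026 ]
desk_bell 0.29 [250.  154.8] [0.6245 0.2211 0.026 ]
drum 0.6 [279.4 162.4] [0.6627 0.1215 0.022 ]
spread_jar 0.67 [261.8 134. ] [0.7283 0.2779 0.039 ]
[0.203  0.5911 0.2017] [[ 0.     -0.3248 -0.9458]
 [-0.     -0.9458  0.3248]
 [-1.      0.     -0.    ]] 0.9 [ 0.6321 -0.3239 -0.7799]
```

View pics/top0.png

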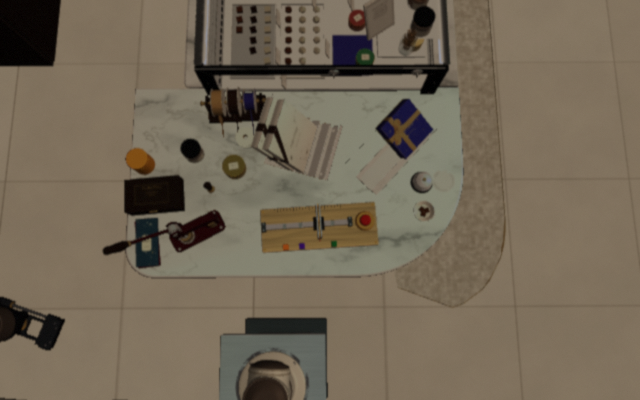

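View pics/scene0.png

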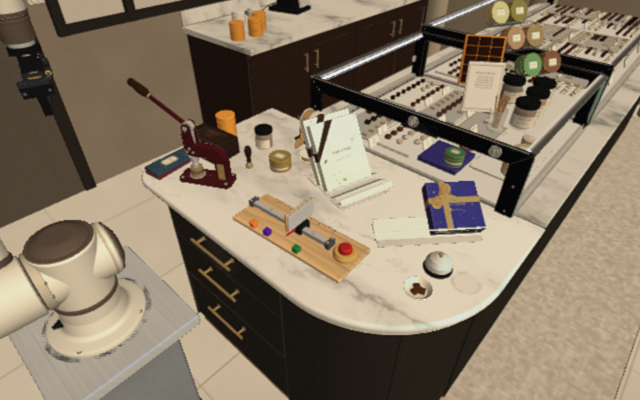

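The violet tab shows at about (302,246) in the top view, between orange (285,247) and green (334,244). The fence is at about (318,220) and the lock at (365,220). So violet is the 0.13 notch. Next I measure it by colour.

Run:
```python
from h import *
np.set_printoptions(precision=4,suppress=True)
for c,(x0,y0,x1,y1) in dict(top=(250,195,390,260),scene=(225,185,375,285)).items():
    p=viewer.capture(c);im=p["image"][y0:y1,x0:x1];cv2.imwrite(f"pics/{c}1.png",cv2.resize(im[:,:,::-1],None,fx=5.3,fy=5.3,interpolation=cv2.INTER_CUBIC))
    hsv=cv2.cvtColor(np.ascontiguousarray(im),cv2.COLOR_RGB2HSV)
    for n,lo,hi,z in(("orange",5,12,.026),("green",45,90,.026),("violet",118,150,.026),("red",172,180,.04),("red0",0,4,.04)):
        m=cv2.inRange(hsv,(lo,150,50),(hi,255,255))
        k,l,st,ce=cv2.connectedComponentsWithStats(m)
        for i in range(1,k):
            if st[i,4]>=4:
                uv=ce[i]+[x0,y0];print(c,n,st[i,4],uv,atz(p,uv,z))
    print(p["fx"])
```

```text
top orange 34 [364.9412 219.1471] [ 0.4968 -0.2863  0.026 ]
top orange 24 [285.0833 246.9167] [ 0.4113 -0.0375  0.026 ]
top green 15 [333.6 243.4] [ 0.4215 -0.1876  0.026 ]
top violet 18 [301.5    245.7778] [ 0.4146 -0.0883  0.026 ]
top red0 69 [365.0435 219.7536] [ 0.4928 -0.2852  0.04  ]
518.2358970750539
scene orange 38 [253.0789 223.2632] [ 0.4089 -0.0439  0.026 ]
scene orange 12 [289.25   233.1667] [ 0.4468 -0.1416  0.026 ]
scene orange 25 [343.36 251.4 ] [ 0.4907 -0.2856  0.026 ]
scene orange 9 [350.7778 246.1111] [ 0.5173 -0.2875  0.026 ]
scene green 39 [295.8462 248.3077] [ 0.4194 -0.1924  0.026 ]
scene violet 39 [266.9231 231.1538] [ 0.413  -0.0937  0.026 ]
scene red 6 [226.6667 185.8333] [0.4549 0.1242 0.04  ]
scene red0 6 [227.8333 186.    ] [0.4567 0.121  0.04  ]
scene red0 17 [291.5882 231.0588] [ 0.4461 -0.1515  0.04  ]
scene red0 125 [345.04  248.432] [ 0.4901 -0.2905  0.04  ]
414.61954306857115
```

View pics/top1.png

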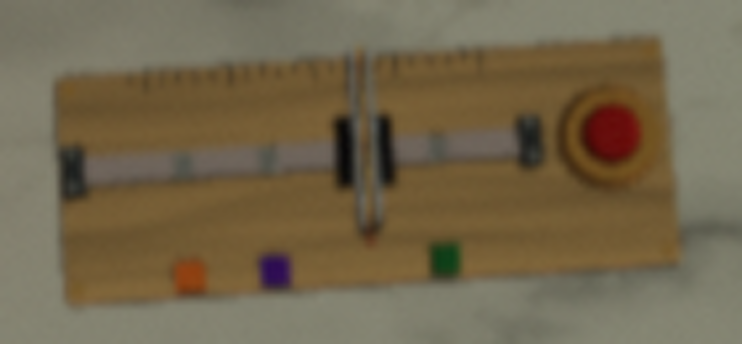

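View pics/scene1.png

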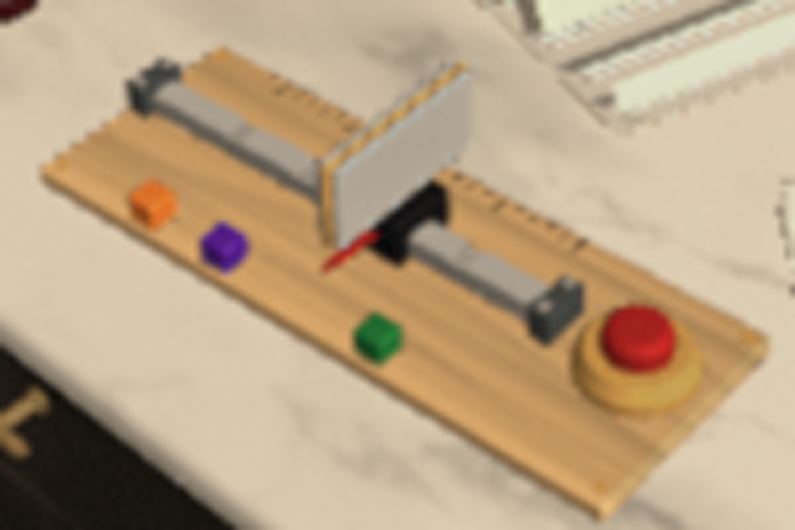

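The close-ups confirm the order along the rail: orange, violet, green. The fence sits between violet and green, about 55 mm short of violet, and the gauge yaw is about 4°. I'll shut the fingers and move above the spot on the fence's right side.

{"fn": "play_rows", "kwargs": {"commands": [{"fingers": 1, "tx": -0.08, "ty": 0.876, "tz": -0.699, "ax": -0.128, "ay": 0, "az": 0}, {"fingers": 1, "tx": -0.08, "ty": 0.876, "tz": -0.699, "ax": -0.128, "ay": 0, "az": 0}, {"fingers": 1, "tx": -0.08, "ty": 0.876, "tz": -0.699, "ax": -0.128, "ay": 0, "az": 0}, {"fingers": 1, "tx": -0.08, "ty": 0.876, "tz": -0.699, "ax": -0.128, "ay": 0, "az": 0}, {"fingers": 1, "tx": -0.08, "ty": 0.876, "tz": -0.699, "ax": -0.128, "ay": 0, "az": 0}]}}

```text
time_s: 1.42
tcp_pos: [0.2731, 0.3935, 0.2167]
ee_rot: [[0.0, 0.073, -0.997], [0.0, -0.997, -0.073], [-1.0, -0.0, -0.0]]
wrist_force: [0.1, 0.8, 0.4]
gripper_width: 0.706
```

```bash
cat > go.py <<'E'
import sys
from h import *
from scipy.spatial.transform import Rotation as Ro
# go.py x y z : rows' numbers to reach the pose with tool y along gauge -y
s=r.sense();M=np.array(s["ee_rot"]);x=np.array(list(map(float,sys.argv[1:4])))
c,sn=np.cos(.07),np.sin(.07)
T=np.array([[0,sn,-c],[0,-c,-sn],[-1,0,0]])
print("t",np.round(M.T@(x-s["tcp_pos"])/.75,4),"a",np.round(Ro.from_matrix(M.T@T).as_rotvec()/np.pi,4))
print(s["time_s"],np.round(s["tcp_pos"],4),np.round(s["joints"],0),np.round(s["wrist_force"],2),s["gripper_width"])
E
python3 go.py .485 -.2 .16
```

```text
t [ 0.0755  0.8099 -0.224 ] a [ 0.001  -0.0001  0.    ]
1.4167 [0.2731 0.3935 0.2167] [ 75.   7. -18.   0. -65.  19.] [0.15 0.75 0.38] 0.7055648905774969
```

{"fn": "play_rows", "kwargs": {"commands": [{"fingers": 1, "tx": 0, "ty": 0.81, "tz": -0.224, "ax": 0.001, "ay": 0, "az": 0}, {"fingers": 1, "tx": 0, "ty": 0.81, "tz": -0.224, "ax": 0.001, "ay": 0, "az": 0}, {"fingers": 1, "tx": 0, "ty": 0.81, "tz": -0.224, "ax": 0.001, "ay": 0, "az": 0}, {"fingers": 1, "tx": 0, "ty": 0.81, "tz": -0.224, "ax": 0.001, "ay": 0, "az": 0}, {"fingers": 1, "tx": 0, "ty": 0.81, "tz": -0.224, "ax": 0.001, "ay": 0, "az": 0}]}}

```text
time_s: 1.83
tcp_pos: [0.3426, 0.1972, 0.217]
ee_rot: [[0.001, 0.069, -0.998], [0.001, -0.998, -0.069], [-1.0, -0.001, -0.001]]
wrist_force: [0.5, 0.5, 0.4]
gripper_width: 0.322
```

```bash
python3 go.py .485 -.2 .16
```

```text
t [ 0.0756  0.5415 -0.1527] a [-0.0003 -0.0003  0.0003]
1.8333 [0.3426 0.1972 0.217 ] [ 54.  -2. -27.   0. -65.  40.] [0.47 0.5  0.39] 0.3221589806798336
```

{"fn": "play_rows", "kwargs": {"commands": [{"fingers": 1, "tx": 0, "ty": 0.54, "tz": -0.153, "ax": 0, "ay": 0, "az": 0}, {"fingers": 1, "tx": 0, "ty": 0.54, "tz": -0.153, "ax": 0, "ay": 0, "az": 0}, {"fingers": 1, "tx": 0, "ty": 0.54, "tz": -0.153, "ax": 0, "ay": 0, "az": 0}, {"fingers": 1, "tx": 0, "ty": 0.54, "tz": -0.153, "ax": 0, "ay": 0, "az": 0}, {"fingers": 1, "tx": 0, "ty": 0.54, "tz": -0.153, "ax": 0, "ay": 0, "az": 0}]}}

```text
time_s: 2.25
tcp_pos: [0.4131, 0.0009, 0.2172]
ee_rot: [[0.002, 0.069, -0.998], [0.001, -0.998, -0.069], [-1.0, -0.001, -0.002]]
wrist_force: [0.9, 1.2, 0.5]
gripper_width: 0.02
```

{"fn": "play_rows", "kwargs": {"commands": [{"fingers": 1, "tx": 0.04, "ty": 0.27, "tz": -0.076, "ax": 0, "ay": 0, "az": 0}, {"fingers": 1, "tx": 0.04, "ty": 0.27, "tz": -0.076, "ax": 0, "ay": 0, "az": 0}, {"fingers": 1, "tx": 0.04, "ty": 0.27, "tz": -0.076, "ax": 0, "ay": 0, "az": 0}, {"fingers": 1, "tx": 0.04, "ty": 0.27, "tz": -0.076, "ax": 0, "ay": 0, "az": 0}, {"fingers": 1, "tx": 0.04, "ty": 0.27, "tz": -0.076, "ax": 0, "ay": 0, "az": 0}]}}

```text
time_s: 2.67
tcp_pos: [0.4824, -0.1936, 0.187]
ee_rot: [[0.001, 0.068, -0.998], [-0.0, -0.998, -0.068], [-1.0, 0.0, -0.001]]
wrist_force: [1.6, 1.0, 1.0]
gripper_width: 0.007
```

```bash
python3 go.py .485 -.2 .075;python3 - <<'E'
from h import *
p=viewer.capture("scene")
for n in("fence_centre","fence_pointer"):
  for d in spotter.find_in(n,p)[:2]: print(n,d["score"],d["uv"])
s=r.sense();t=np.array(s["tcp_pos"])
im=p["image"].copy()
for X,c in((t-[0,0,.019],(0,255,0)),):
    u=proj(p,X);print("tip",u)
cv2.imwrite("pics/s2.png",cv2.resize(im[120:300,200:440,::-1],None,fx=3.2,fy=3.2))
E
```

```text
t [ 0.1494  0.0087 -0.0027] a [-0.0007 -0.0002 -0.0001]
2.6667 [ 0.4824 -0.1936  0.187 ] [ -4.  12. -16.   0. -62.  98.] [1.63 1.03 1.02] 0.006947944730912965
fence_centre 0.61 [297.0, 215.7]
fence_pointer 0.74 [298.0, 218.4]
tip [np.float64(313.35478465204784), np.float64(191.93645478800457)]
```

View pics/s2.png

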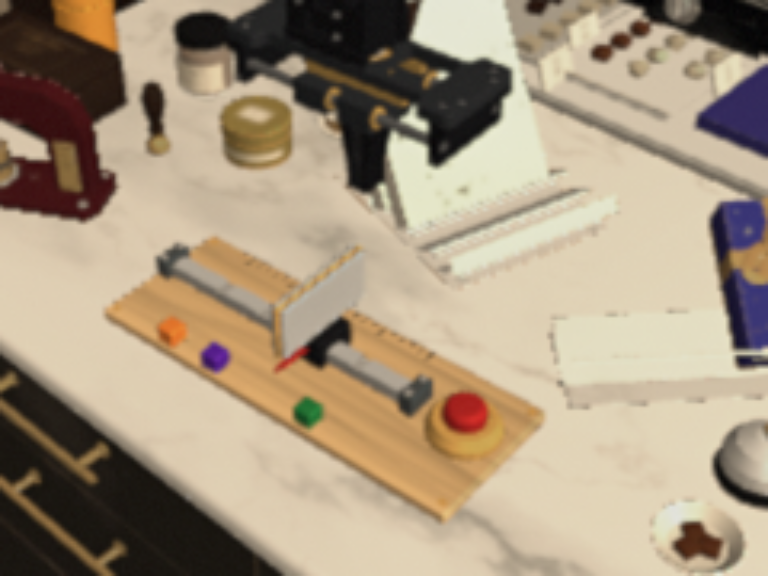

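The tool hangs over the rail right of the fence. The visible fingertip is at about (312,178), and nothing has been disturbed. I'll descend and check the tip height again.

{"fn": "play_rows", "kwargs": {"commands": [{"fingers": 1, "tx": 0.149, "ty": 0.009, "tz": -0.003, "ax": 0, "ay": 0, "az": 0}, {"fingers": 1, "tx": 0.149, "ty": 0.009, "tz": -0.003, "ax": 0, "ay": 0, "az": 0}, {"fingers": 1, "tx": 0.149, "ty": 0.009, "tz": -0.003, "ax": 0, "ay": 0, "az": 0}, {"fingers": 1, "tx": 0.149, "ty": 0.009, "tz": -0.003, "ax": 0, "ay": 0, "az": 0}, {"fingers": 1, "tx": 0.149, "ty": 0.009, "tz": -0.003, "ax": 0, "ay": 0, "az": 0}]}}

```text
time_s: 3.23
tcp_pos: [0.4843, -0.1971, 0.0752]
ee_rot: [[-0.002, 0.07, -0.998], [-0.0, -0.998, -0.07], [-1.0, 0.0, 0.002]]
wrist_force: [0.4, 0.8, 0.1]
gripper_width: 0.004
```

```bash
python3 go.py .482 -.165 .075;python3 - <<'E'
from h import *
p=viewer.capture("scene")
t=np.array(r.sense()["tcp_pos"]);print("tip",proj(p,t-[0,0,.019]))
cv2.imwrite("pics/s3.png",cv2.resize(p["image"][140:290,220:380,::-1],None,fx=4,fy=4))
E
```

```text
t [ 0.0002 -0.043   0.0001] a [-0.      0.0008 -0.    ]
3.2333 [ 0.4843 -0.1971  0.0752] [ -4.  20. -23.   0. -47.  98.] [0.36 0.78 0.13] 0.004344518743476081
tip [np.float64(315.5366625425314), np.float64(226.2856637904373)]
```

View pics/s3.png

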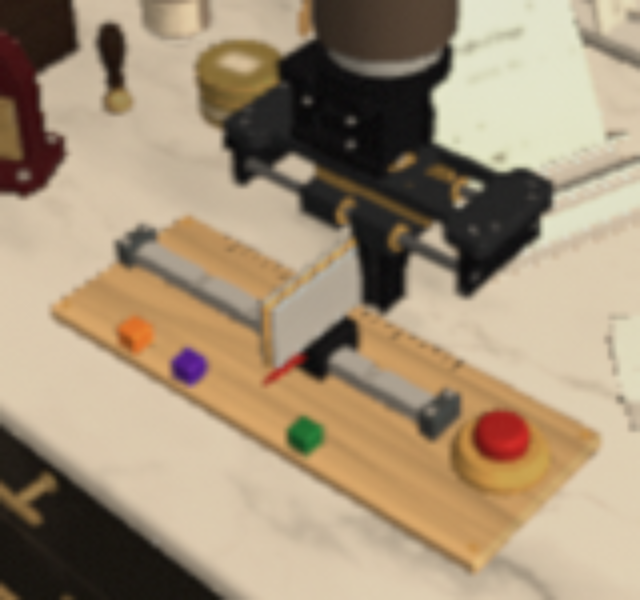

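The finger is between the plate and the lock, with its tip at about (315,217). That looks 10–20 mm higher than calculated, but it is still within the plate's height. I'll lower 5 mm and push slowly.

{"fn": "play_rows", "kwargs": {"commands": [{"fingers": 1, "tx": 0.007, "ty": -0.02, "tz": 0, "ax": 0, "ay": 0, "az": 0}, {"fingers": 1, "tx": 0.007, "ty": -0.035, "tz": 0, "ax": 0, "ay": 0, "az": 0}, {"fingers": 1, "tx": 0.007, "ty": -0.043, "tz": 0, "ax": 0, "ay": 0, "az": 0}, {"fingers": 1, "tx": 0.007, "ty": -0.049, "tz": 0, "ax": 0, "ay": 0, "az": 0}, {"fingers": 1, "tx": 0.007, "ty": -0.055, "tz": 0, "ax": 0, "ay": 0, "az": 0}]}}

```text
time_s: 3.7
tcp_pos: [0.4829, -0.1561, 0.0715]
ee_rot: [[0.003, 0.069, -0.998], [-0.0, -0.998, -0.069], [-1.0, 0.0, -0.003]]
wrist_force: [-0.6, -0.1, -0.2]
gripper_width: 0.005
```

{"fn": "play_rows", "kwargs": {"commands": [{"fingers": 1, "tx": 0, "ty": -0.006, "tz": 0, "ax": 0, "ay": 0, "az": 0}, {"fingers": 1, "tx": 0, "ty": -0.012, "tz": 0, "ax": 0, "ay": 0, "az": 0}, {"fingers": 1, "tx": 0, "ty": -0.018, "tz": 0, "ax": 0, "ay": 0, "az": 0}, {"fingers": 1, "tx": 0, "ty": -0.024, "tz": 0, "ax": 0, "ay": 0, "az": 0}, {"fingers": 1, "tx": 0, "ty": -0.03, "tz": 0, "ax": 0, "ay": 0, "az": 0}]}}

```text
time_s: 4.12
tcp_pos: [0.4812, -0.1352, 0.071]
ee_rot: [[0.001, 0.069, -0.998], [-0.002, -0.998, -0.069], [-1.0, 0.002, -0.001]]
wrist_force: [-0.3, -4.9, 3.0]
gripper_width: 0.004
```

```bash
python3 go.py .4775 -.106 .07;python3 - <<'E'
from h import *
p=viewer.capture("scene")
hsv=cv2.cvtColor(p["image"],cv2.COLOR_RGB2HSV)
print("ptr",[ (d["score"],d["uv"]) for d in spotter.find_in("fence_pointer",p)[:1]])
cv2.imwrite("pics/s4.png",cv2.resize(p["image"][180:260,220:330,::-1],None,fx=6,fy=6,interpolation=cv2.INTER_CUBIC))
E
```

```text
t [ 0.0013 -0.0391  0.0022] a [-0.0004 -0.0004 -0.0006]
4.1167 [ 0.4812 -0.1352  0.071 ] [  3.  18. -27.   0. -45.  91.] [-0.34 -4.93  2.96] 0.003816698671168601
ptr [(0.76, [291.9, 218.9])]
```

View pics/s4.png

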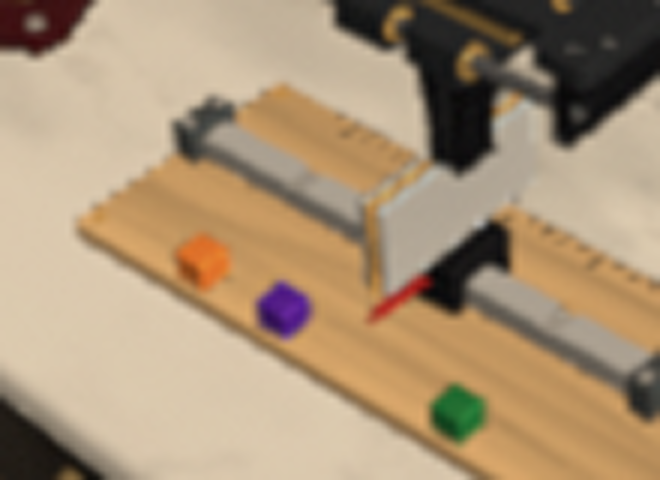

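The fence is moving with the finger. The pointer tip is now at about (282,233) and the violet tab at (267,231). There is contact of about 5 N along the rail.

Run:
```python
from h import *
p=viewer.capture("scene")
g=np.array([-.07,.9976,0])
f=lambda u,z:atz(p,u,z)@g
v=f([266.9,231.2],.0215)
print("violet",v,"tip was",f([286.3,235.5],.031),"now",f([282,233],.031), "tcp",np.array(r.sense()["tcp_pos"])@g, r.sense()["wrist_force"])
```

```text
violet -0.11881681695540255 tip was -0.17609927519385674 now -0.1613387296182704 tcp -0.1676122239111714 [-1.15710108 -1.40860118  5.53752293]
```

The remaining distance is about 42 mm. There is some upward force, so I'll lift 4 mm while pushing another 20 mm, then compare how far the fence moved with how far the tool moved.

{"fn": "play_rows", "kwargs": {"commands": [{"fingers": 1, "tx": -0.005, "ty": -0.004, "tz": 0, "ax": 0, "ay": 0, "az": 0}, {"fingers": 1, "tx": -0.005, "ty": -0.01, "tz": 0, "ax": 0, "ay": 0, "az": 0}, {"fingers": 1, "tx": -0.005, "ty": -0.016, "tz": 0, "ax": 0, "ay": 0, "az": 0}, {"fingers": 1, "tx": -0.005, "ty": -0.022, "tz": 0, "ax": 0, "ay": 0, "az": 0}, {"fingers": 1, "tx": -0.005, "ty": -0.027, "tz": 0, "ax": 0, "ay": 0, "az": 0}]}}

```text
time_s: 4.68
tcp_pos: [0.4787, -0.1134, 0.0735]
ee_rot: [[-0.001, 0.068, -0.998], [0.0, -0.998, -0.068], [-1.0, -0.0, 0.001]]
wrist_force: [-1.6, -0.6, -0.3]
gripper_width: 0.006
```

```bash
python3 go.py .4775 -.106 .074;python3 - <<'E'
from h import *
p=viewer.capture("scene");t=np.array(r.sense()["tcp_pos"])
print(np.array(t)@[-.07,.9976,0],r.sense()["wrist_force"])
u,w=np.array([-.07,.9976,0]),np.array([.9976,.07,0])
im=cv2.resize(p["image"][180:260,220:330,::-1],None,fx=7,fy=7,interpolation=cv2.INTER_CUBIC)
for a in(-.0075,.0075):
  for b in(-.0095,.0095):
    q=(np.array(proj(p,t+a*u+b*w-[0,0,.019]))-[220,180]+.5)*7;cv2.circle(im,tuple(int(k) for k in q),3,(0,255,0),-1)
cv2.imwrite("pics/s5.png",im)
E
```

```text
t [-0.0007 -0.01    0.0009] a [-0.0005  0.0003  0.0001]
4.6833 [ 0.4787 -0.1134  0.0735] [  6.  17. -28.  -0. -45.  88.] [-1.64 -0.56 -0.26] 0.0056562468086078285
-0.14633802382370303 [0.11105885 0.41525928 0.87605853]
```

View pics/s5.png

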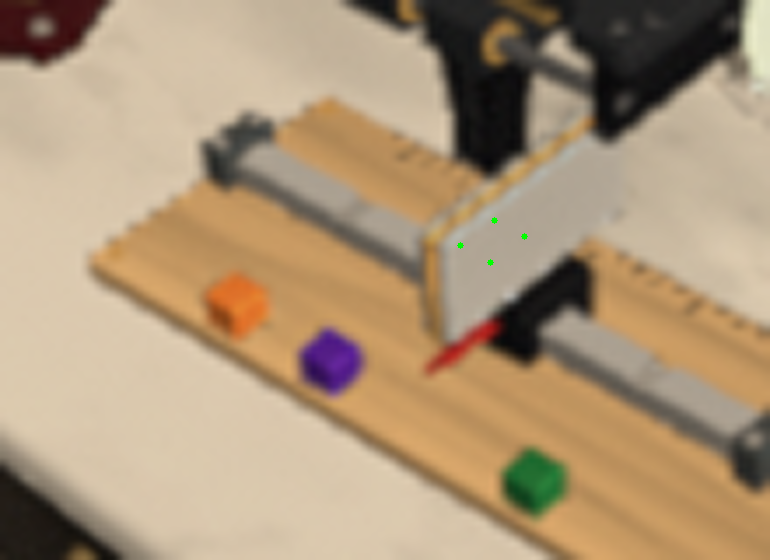

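This shows the finger slipped over the plate's top and now hangs behind it, on the left side. The pointer is still at (281,233). So with the gripper shut, the real fingertip is about 15–20 mm above the TCP. I'll lift, go back to the right side and come in lower.

{"fn": "play_rows", "kwargs": {"commands": [{"fingers": 1, "tx": -0.05, "ty": 0, "tz": 0, "ax": 0, "ay": 0, "az": 0}, {"fingers": 1, "tx": -0.05, "ty": 0, "tz": 0, "ax": 0, "ay": 0, "az": 0}, {"fingers": 1, "tx": -0.05, "ty": 0.093, "tz": 0, "ax": 0, "ay": 0, "az": 0}, {"fingers": 1, "tx": -0.05, "ty": 0.093, "tz": 0, "ax": 0, "ay": 0, "az": 0}, {"fingers": 1, "tx": -0.05, "ty": 0.093, "tz": 0, "ax": 0, "ay": 0, "az": 0}]}}

```text
time_s: 5.15
tcp_pos: [0.4846, -0.1865, 0.1116]
ee_rot: [[0.001, 0.065, -0.998], [-0.001, -0.998, -0.065], [-1.0, 0.001, -0.001]]
wrist_force: [0.7, 0.3, -0.3]
gripper_width: 0.003
```

{"fn": "play_rows", "kwargs": {"commands": [{"fingers": 1, "tx": 0.02, "ty": 0, "tz": 0, "ax": 0, "ay": 0, "az": 0}, {"fingers": 1, "tx": 0.05, "ty": 0, "tz": 0, "ax": 0, "ay": 0, "az": 0}, {"fingers": 1, "tx": 0.075, "ty": 0, "tz": 0, "ax": 0, "ay": 0, "az": 0}, {"fingers": 1, "tx": 0.09, "ty": 0, "tz": 0, "ax": 0, "ay": 0, "az": 0}, {"fingers": 1, "tx": 0.09, "ty": 0, "tz": 0, "ax": 0, "ay": 0, "az": 0}]}}

```text
time_s: 5.57
tcp_pos: [0.4817, -0.1831, 0.0413]
ee_rot: [[-0.006, 0.068, -0.998], [0.001, -0.998, -0.068], [-1.0, -0.001, 0.006]]
wrist_force: [-0.4, 0.3, 0.7]
gripper_width: 0.004
```

```bash
python3 go.py .482 -.17 .042;python3 - <<'E'
from h import *
p=viewer.capture("scene");t=np.array(r.sense()["tcp_pos"])
print(np.array(t)@[-.07,.9976,0],r.sense()["wrist_force"])
u,w=np.array([-.07,.9976,0]),np.array([.9976,.07,0])
im=cv2.resize(p["image"][170:260,240:350,::-1],None,fx=6,fy=6,interpolation=cv2.INTER_CUBIC)
for a in(-.0075,.0075):
  for b in(-.0095,.0095):
    q=(np.array(proj(p,t+a*u+b*w+[0,0,.018]))-[240,170]+.5)*6;cv2.circle(im,tuple(int(k) for k in q),3,(0,255,0),-1)
cv2.imwrite("pics/s6.png",im)
E
```

```text
t [-0.0009 -0.0175 -0.0016] a [-0.0007  0.0018  0.0004]
5.5667 [ 0.4817 -0.1831  0.0413] [ -3.  22. -26.  -0. -42.  97.] [-0.36  0.31  0.69] 0.003853854334731789
-0.2167622418451248 [-0.05249051 -0.07762203  0.68891371]
```

View pics/s6.png

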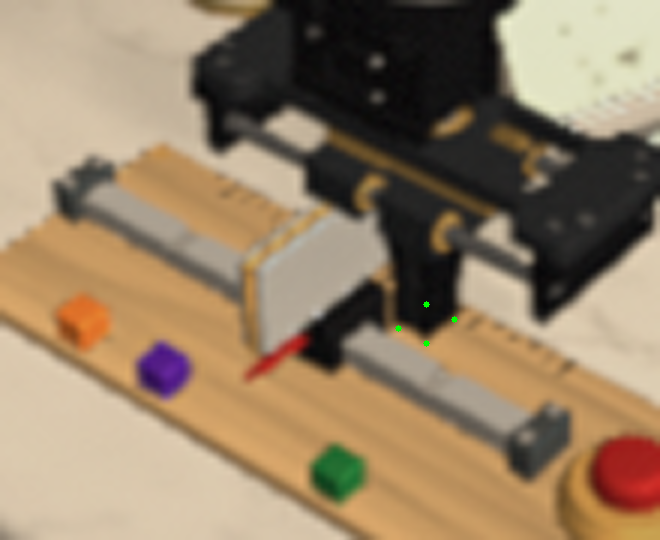

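The fingertip (about column 310, row 223) now fits TCP + 18 mm. It is right of the plate and well below its top edge. Pushing again.

{"fn": "play_rows", "kwargs": {"commands": [{"fingers": 1, "tx": 0, "ty": -0.015, "tz": 0, "ax": 0, "ay": 0, "az": 0}, {"fingers": 1, "tx": 0, "ty": -0.03, "tz": 0, "ax": 0, "ay": 0, "az": 0}, {"fingers": 1, "tx": 0, "ty": -0.04, "tz": 0, "ax": 0, "ay": 0, "az": 0}, {"fingers": 1, "tx": 0, "ty": -0.047, "tz": 0, "ax": 0, "ay": 0, "az": 0}, {"fingers": 1, "tx": 0, "ty": -0.053, "tz": 0, "ax": 0, "ay": 0, "az": 0}]}}

```text
time_s: 6.03
tcp_pos: [0.4815, -0.1429, 0.0445]
ee_rot: [[0.001, 0.069, -0.998], [-0.0, -0.998, -0.069], [-1.0, 0.0, -0.001]]
wrist_force: [0.2, -0.0, -0.1]
gripper_width: 0.009
```

{"fn": "play_rows", "kwargs": {"commands": [{"fingers": 1, "tx": 0, "ty": -0.006, "tz": 0, "ax": 0, "ay": 0, "az": 0}, {"fingers": 1, "tx": 0, "ty": -0.012, "tz": 0, "ax": 0, "ay": 0, "az": 0}, {"fingers": 1, "tx": 0, "ty": -0.018, "tz": 0, "ax": 0, "ay": 0, "az": 0}, {"fingers": 1, "tx": 0, "ty": -0.024, "tz": 0, "ax": 0, "ay": 0, "az": 0}, {"fingers": 1, "tx": 0, "ty": -0.03, "tz": 0, "ax": 0, "ay": 0, "az": 0}]}}

```text
time_s: 6.45
tcp_pos: [0.4801, -0.1222, 0.0444]
ee_rot: [[0.001, 0.068, -0.998], [-0.001, -0.998, -0.068], [-1.0, 0.001, -0.001]]
wrist_force: [1.8, -6.1, 0.6]
gripper_width: 0.005
```

```bash
cat >> h.py <<'E'
def redtip(p):
    # leftmost-lowest red pixels of the pointer, in scene
    h=cv2.cvtColor(p["image"],cv2.COLOR_RGB2HSV)[205:245,240:310]
    m=((h[...,0]<5)|(h[...,0]>174))&(h[...,1]>150)&(h[...,2]>70)
    v,u=np.nonzero(m)
    return (u.min()+240,v[u==u.min()].mean()+205) if len(u) else None
E
cat > chk.py <<'E'
from h import *
p=viewer.capture("scene");s=r.sense();g=[-.07,.9976,0];q=redtip(p)
print(s["time_s"],"tip",q,atz(p,q,.031)@g if q else 0,"tcp",np.array(s["tcp_pos"])@g,s["tcp_pos"],s["wrist_force"])
save(p,"chk")
E
python3 chk.py
```

```text
6.5 tip (np.int64(277), np.float64(228.0)) -0.13849446697916423 tcp -0.15467059559294 [ 0.47989775 -0.12136904  0.04424325] [-0.56473185  0.12115971  0.40005247]
```

{"fn": "play_rows", "kwargs": {"commands": [{"fingers": 1, "tx": 0, "ty": -0.004, "tz": 0, "ax": 0, "ay": 0, "az": 0}, {"fingers": 1, "tx": 0, "ty": -0.008, "tz": 0, "ax": 0, "ay": 0, "az": 0}, {"fingers": 1, "tx": 0, "ty": -0.012, "tz": 0, "ax": 0, "ay": 0, "az": 0}, {"fingers": 1, "tx": 0, "ty": -0.015, "tz": 0, "ax": 0, "ay": 0, "az": 0}, {"fingers": 1, "tx": 0, "ty": -0.017, "tz": 0, "ax": 0, "ay": 0, "az": 0}]}}

```text
time_s: 6.92
tcp_pos: [0.4791, -0.1087, 0.0441]
ee_rot: [[0.001, 0.068, -0.998], [-0.0, -0.998, -0.068], [-1.0, 0.0, -0.001]]
wrist_force: [0.6, -4.4, 1.8]
gripper_width: 0.009
```

```bash
python3 chk.py
```

```text
6.9667 tip (np.int64(273), np.float64(226.0)) -0.12509477890657483 tcp -0.14153837890053653 [ 0.47889613 -0.10827551  0.04394274] [-0.20446209  0.0668901  -0.01403704]
```

{"fn": "play_rows", "kwargs": {"commands": [{"fingers": 1, "tx": 0, "ty": -0.001, "tz": 0, "ax": 0, "ay": 0, "az": 0}, {"fingers": 1, "tx": 0, "ty": -0.002, "tz": 0, "ax": 0, "ay": 0, "az": 0}, {"fingers": 1, "tx": 0, "ty": -0.003, "tz": 0, "ax": 0, "ay": 0, "az": 0}]}}

```text
time_s: 7.22
tcp_pos: [0.4785, -0.1064, 0.0437]
ee_rot: [[-0.0, 0.068, -0.998], [0.0, -0.998, -0.068], [-1.0, -0.0, 0.0]]
wrist_force: [0.6, -0.7, 1.4]
gripper_width: 0.006
```

```bash
python3 chk.py
```

```text
7.2667 tip (np.int64(273), np.float64(225.0)) -0.12242958156130186 tcp -0.13950376021578337 [ 0.4783805  -0.10627218  0.04364436] [ 0.24268822 -0.36161498 -0.72506855]
```

{"fn": "play_rows", "kwargs": {"commands": [{"fingers": 1, "tx": 0, "ty": -0.0013, "tz": 0, "ax": 0, "ay": 0, "az": 0}, {"fingers": 1, "tx": 0, "ty": -0.0026, "tz": 0, "ax": 0, "ay": 0, "az": 0}]}}

```text
time_s: 7.43
tcp_pos: [0.478, -0.1044, 0.0435]
ee_rot: [[-0.001, 0.068, -0.998], [0.0, -0.998, -0.068], [-1.0, -0.0, 0.001]]
wrist_force: [0.2, 0.7, -0.6]
gripper_width: 0.006
```

```bash
python3 chk.py
```

```text
7.4833 tip (np.int64(271), np.float64(225.0)) -0.11833758493617764 tcp -0.13747425089248125 [ 0.47795813 -0.10426742  0.04350881] [-0.11401432 -0.31845995 -0.31453212]
```

{"fn": "play_rows", "kwargs": {"commands": [{"fingers": 1, "tx": 0, "ty": -0.0013, "tz": 0, "ax": 0, "ay": 0, "az": 0}]}}

```text
time_s: 7.57
tcp_pos: [0.478, -0.1035, 0.0436]
ee_rot: [[-0.001, 0.068, -0.998], [0.0, -0.998, -0.068], [-1.0, -0.0, 0.001]]
wrist_force: [-0.1, -0.9, -0.8]
gripper_width: 0.005
```

```bash
python3 chk.py; python3 -c "
import cv2;im=cv2.imread('pics/chk.png');cv2.imwrite('pics/s7.png',cv2.resize(im[180:260,235:320],None,fx=7,fy=7,interpolation=cv2.INTER_CUBIC))"
```

```text
7.6167 tip (np.int64(271), np.float64(225.0)) -0.11833758493617764 tcp -0.1366477131664856 [ 0.47808497 -0.10343     0.04364778] [-0.42053111  0.08418189 -0.51269422]
```

View pics/s7.png

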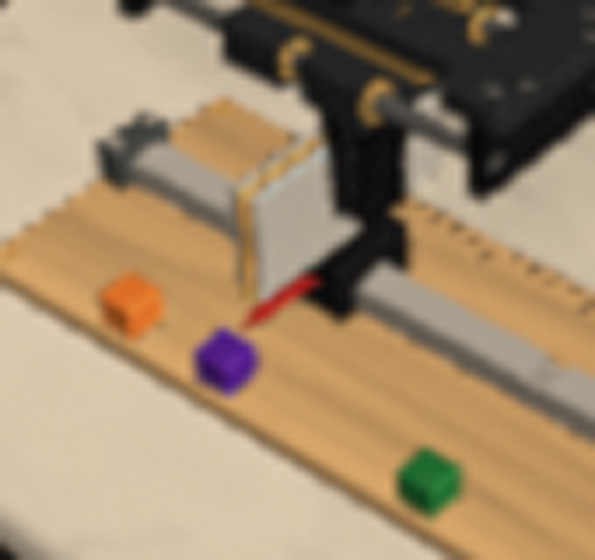

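The pointer tip at crop (247,323) lines up with the violet tab at (226,345). It jumped 4 mm on a 2 mm push, so it probably dropped in. I'll test with a gentle nudge and hold: in the detent, a static force should remain.

{"fn": "play_rows", "kwargs": {"commands": [{"fingers": 1, "tx": 0, "ty": -0.0013, "tz": 0, "ax": 0, "ay": 0, "az": 0}, {"fingers": 1, "tx": 0, "ty": -0.0013, "tz": 0, "ax": 0, "ay": 0, "az": 0}, {"fingers": 1, "tx": 0, "ty": -0.0013, "tz": 0, "ax": 0, "ay": 0, "az": 0}]}}

```text
time_s: 7.87
tcp_pos: [0.4782, -0.1027, 0.0438]
ee_rot: [[-0.0, 0.068, -0.998], [0.0, -0.998, -0.068], [-1.0, -0.0, 0.0]]
wrist_force: [0.5, -0.8, 0.4]
gripper_width: 0.002
```

```bash
python3 chk.py
```

```text
7.9167 tip (np.int64(271), np.float64(225.0)) -0.11833758493617764 tcp -0.13592591739208892 [ 0.4782316  -0.10269618  0.04379479] [0.68994237 0.55629386 0.35681438]
```

{"fn": "play_rows", "kwargs": {"commands": [{"fingers": 1, "tx": 0, "ty": -0.0013, "tz": 0, "ax": 0, "ay": 0, "az": 0}, {"fingers": 1, "tx": 0, "ty": -0.0013, "tz": 0, "ax": 0, "ay": 0, "az": 0}, {"fingers": 1, "tx": 0, "ty": -0.0013, "tz": 0, "ax": 0, "ay": 0, "az": 0}]}}

```text
time_s: 8.17
tcp_pos: [0.4782, -0.102, 0.0438]
ee_rot: [[-0.0, 0.068, -0.998], [-0.0, -0.998, -0.068], [-1.0, 0.0, 0.0]]
wrist_force: [0.7, -1.8, 0.1]
gripper_width: 0.005
```

```bash
python3 chk.py
```

```text
8.2167 tip (np.int64(271), np.float64(224.5)) -0.11699345373908399 tcp -0.13522976599622957 [ 0.47820124 -0.10200048  0.0438071 ] [-0.22166954 -1.8152008  -0.2382426 ]
```

{"fn": "play_rows", "kwargs": {"commands": [{"fingers": 1, "tx": 0, "ty": -0.0013, "tz": 0, "ax": 0, "ay": 0, "az": 0}, {"fingers": 1, "tx": 0, "ty": -0.0013, "tz": 0, "ax": 0, "ay": 0, "az": 0}, {"fingers": 1, "tx": 0, "ty": -0.0013, "tz": 0, "ax": 0, "ay": 0, "az": 0}]}}

```text
time_s: 8.47
tcp_pos: [0.4782, -0.1015, 0.0438]
ee_rot: [[-0.0, 0.068, -0.998], [-0.001, -0.998, -0.068], [-1.0, 0.001, 0.0]]
wrist_force: [0.9, -5.3, -1.4]
gripper_width: 0.005
```

```bash
python3 chk.py
```

```text
8.5167 tip (np.int64(271), np.float64(224.5)) -0.11699345373908399 tcp -0.13478515504780889 [ 0.47814139 -0.101559    0.04382182] [ 0.99586243 -5.35825367 -1.16005573]
```

A static 5.3 N with no movement is above the sliding friction, so the fence is seated. I'll back off, rise and go over the lock.

{"fn": "play_rows", "kwargs": {"commands": [{"fingers": 1, "tx": 0, "ty": 0.02, "tz": 0, "ax": 0, "ay": 0, "az": 0}, {"fingers": 1, "tx": 0, "ty": 0.04, "tz": 0, "ax": 0, "ay": 0, "az": 0}, {"fingers": 1, "tx": -0.04, "ty": 0.07, "tz": 0, "ax": 0, "ay": 0, "az": 0}, {"fingers": 1, "tx": -0.08, "ty": 0.1, "tz": 0, "ax": 0, "ay": 0, "az": 0}, {"fingers": 1, "tx": -0.08, "ty": 0.1, "tz": 0, "ax": 0, "ay": 0, "az": 0}]}}

```text
time_s: 8.93
tcp_pos: [0.4879, -0.1785, 0.1094]
ee_rot: [[0.012, 0.067, -0.998], [-0.003, -0.998, -0.067], [-1.0, 0.003, -0.012]]
wrist_force: [1.2, 0.3, 0.7]
gripper_width: 0.002
```

```bash
python3 chk.py; python3 go.py .491 -.287 .05
```

```text
8.9833 tip (np.int64(271), np.float64(225.0)) -0.11833758493617764 tcp -0.2105696838231545 [ 0.48589214 -0.17698199  0.10684239] [-1.15726896  0.27295231 -1.48312039]
t [0.0759 0.1467 0.0035] a [-0.0013 -0.0024 -0.0004]
8.9833 [ 0.4859 -0.177   0.1068] [ -2.  17. -23.   0. -50.  96.] [-1.16  0.27 -1.48] 0.002631229730097223
```

{"fn": "play_rows", "kwargs": {"commands": [{"fingers": 1, "tx": 0, "ty": 0.05, "tz": 0.003, "ax": 0, "ay": 0, "az": 0}, {"fingers": 1, "tx": 0, "ty": 0.1, "tz": 0.003, "ax": 0, "ay": 0, "az": 0}, {"fingers": 1, "tx": 0.03, "ty": 0.147, "tz": 0.003, "ax": 0, "ay": 0, "az": 0}, {"fingers": 1, "tx": 0.065, "ty": 0.147, "tz": 0.003, "ax": 0, "ay": 0, "az": 0}, {"fingers": 1, "tx": 0.065, "ty": 0.147, "tz": 0.003, "ax": 0, "ay": 0, "az": 0}]}}

```text
time_s: 9.4
tcp_pos: [0.484, -0.285, 0.0493]
ee_rot: [[-0.011, 0.064, -0.998], [0.005, -0.998, -0.064], [-1.0, -0.006, 0.01]]
wrist_force: [-0.7, 1.2, -0.6]
gripper_width: 0.008
```

```bash
python3 chk.py; python3 go.py .491 -.287 .03;python3 - <<'E'
import cv2
im=cv2.imread('pics/chk.png');cv2.imwrite('pics/s8.png',cv2.resize(im[170:290,240:390],None,fx=5,fy=5,interpolation=cv2.INTER_CUBIC))
E
```

```text
9.45 tip (np.int64(271), np.float64(225.0)) -0.11833758493617764 tcp -0.3181330992159018 [ 0.48540979 -0.28483803  0.05169747] [ 0.28765696  0.9274569  -0.40894756]
t [ 0.0289  0.0035 -0.0075] a [-0.0012  0.0025  0.0012]
9.45 [ 0.4854 -0.2848  0.0517] [-14.  25. -19.  -0. -46. 108.] [ 0.29  0.93 -0.41] 0.00521149147944685
```

View pics/s8.png

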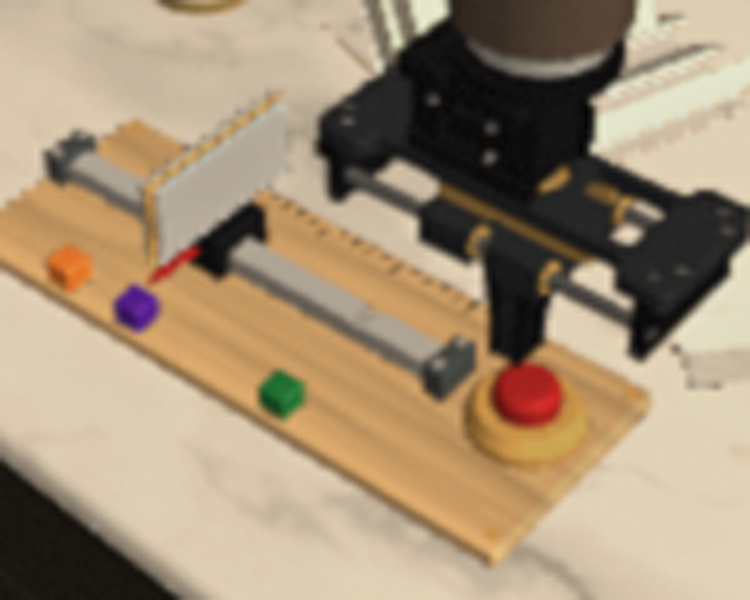

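The fence still sits at the violet tab. The fingertip at crop (518,355) hangs just above the red button at (527,385). Pressing slowly.

{"fn": "play_rows", "kwargs": {"commands": [{"fingers": 1, "tx": 0.015, "ty": 0.003, "tz": -0.0075, "ax": 0, "ay": 0, "az": 0}, {"fingers": 1, "tx": 0.025, "ty": 0.003, "tz": -0.0075, "ax": 0, "ay": 0, "az": 0}, {"fingers": 1, "tx": 0.029, "ty": 0.003, "tz": -0.0075, "ax": 0, "ay": 0, "az": 0}, {"fingers": 1, "tx": 0.029, "ty": 0.003, "tz": -0.0075, "ax": 0, "ay": 0, "az": 0}]}}

```text
time_s: 9.78
tcp_pos: [0.4942, -0.2866, 0.033]
ee_rot: [[-0.001, 0.069, -0.998], [0.0, -0.998, -0.069], [-1.0, -0.0, 0.001]]
wrist_force: [-0.1, -0.1, 0.1]
gripper_width: 0.007
```

{"fn": "play_rows", "kwargs": {"commands": [{"fingers": 1, "tx": 0.003, "ty": 0, "tz": 0, "ax": 0, "ay": 0, "az": 0}, {"fingers": 1, "tx": 0.006, "ty": 0, "tz": 0, "ax": 0, "ay": 0, "az": 0}, {"fingers": 1, "tx": 0.009, "ty": 0, "tz": 0, "ax": 0, "ay": 0, "az": 0}]}}

```text
time_s: 10.03
tcp_pos: [0.4946, -0.2875, 0.027]
ee_rot: [[0.001, 0.068, -0.998], [-0.0, -0.998, -0.068], [-1.0, 0.0, -0.001]]
wrist_force: [-1.1, 0.5, 0.2]
gripper_width: 0.007
```

{"fn": "play_rows", "kwargs": {"commands": [{"fingers": 1, "tx": 0.003, "ty": 0, "tz": 0, "ax": 0, "ay": 0, "az": 0}, {"fingers": 1, "tx": 0.006, "ty": 0, "tz": 0, "ax": 0, "ay": 0, "az": 0}]}}

```text
time_s: 10.2
tcp_pos: [0.4944, -0.2876, 0.0221]
ee_rot: [[0.0, 0.068, -0.998], [-0.0, -0.998, -0.068], [-1.0, 0.0, -0.0]]
wrist_force: [0.3, 0.5, 0.3]
gripper_width: 0.007
```

```bash
python3 go.py .491 -.287 .014
```

```text
t [ 0.0108 -0.0011  0.0044] a [-0.0006 -0.0001 -0.    ]
10.2 [ 0.4944 -0.2876  0.0221] [-14.  28. -20.   0. -43. 108.] [0.31 0.48 0.3 ] 0.006941636700737791
```

Not in contact yet. I'll correct x by 3 mm and keep going down.

{"fn": "play_rows", "kwargs": {"commands": [{"fingers": 1, "tx": 0.003, "ty": 0, "tz": 0.004, "ax": 0, "ay": 0, "az": 0}, {"fingers": 1, "tx": 0.006, "ty": 0, "tz": 0.004, "ax": 0, "ay": 0, "az": 0}]}}

```text
time_s: 10.37
tcp_pos: [0.4932, -0.2883, 0.0187]
ee_rot: [[0.004, 0.069, -0.998], [-0.002, -0.998, -0.069], [-1.0, 0.002, -0.004]]
wrist_force: [1.4, 0.5, 4.4]
gripper_width: 0.003
```

{"fn": "play_rows", "kwargs": {"commands": [{"fingers": 1, "tx": 0.003, "ty": 0, "tz": 0, "ax": 0, "ay": 0, "az": 0}, {"fingers": 1, "tx": 0.005, "ty": 0, "tz": 0, "ax": 0, "ay": 0, "az": 0}]}}

```text
time_s: 10.53
tcp_pos: [0.4932, -0.2883, 0.0148]
ee_rot: [[0.004, 0.069, -0.998], [-0.001, -0.998, -0.069], [-1.0, 0.002, -0.004]]
wrist_force: [1.7, 1.6, 4.7]
gripper_width: 0.003
```

{"fn": "play_rows", "kwargs": {"commands": [{"fingers": 1, "tx": 0.002, "ty": 0, "tz": 0, "ax": 0, "ay": 0, "az": 0}, {"fingers": 1, "tx": 0.004, "ty": 0, "tz": 0, "ax": 0, "ay": 0, "az": 0}]}}

```text
time_s: 10.7
tcp_pos: [0.4932, -0.2884, 0.0133]
ee_rot: [[0.003, 0.07, -0.998], [-0.002, -0.998, -0.07], [-1.0, 0.002, -0.003]]
wrist_force: [-1.0, 5.6, 24.1]
gripper_width: 0.006
```

```bash
python3 chk.py
```

```text
10.75 tip (np.int64(271), np.float64(224.5)) -0.11699345373908399 tcp -0.3221674340547749 [ 0.49320032 -0.28833542  0.01338793] [ 0.54034955  3.3098566  14.35358779]
```

Contact came at a TCP height of about 0.021 m. The button moved about 8 mm at 5 N, then the force jumped to 24 N, which is the bottom stop. I'll hold briefly and then let go.

{"fn": "play_rows", "kwargs": {"commands": [{"fingers": 1, "tx": 0.001, "ty": 0, "tz": 0, "ax": 0, "ay": 0, "az": 0}, {"fingers": 1, "tx": 0.001, "ty": 0, "tz": 0, "ax": 0, "ay": 0, "az": 0}, {"fingers": 1, "tx": 0.001, "ty": 0, "tz": 0, "ax": 0, "ay": 0, "az": 0}, {"fingers": 1, "tx": 0.001, "ty": 0, "tz": 0, "ax": 0, "ay": 0, "az": 0}]}}

```text
time_s: 11.08
tcp_pos: [0.4933, -0.2883, 0.0134]
ee_rot: [[0.004, 0.07, -0.998], [-0.002, -0.998, -0.07], [-1.0, 0.002, -0.004]]
wrist_force: [-0.4, 4.3, 18.4]
gripper_width: 0.006
```

{"fn": "play_rows", "kwargs": {"commands": [{"fingers": 1, "tx": -0.01, "ty": 0, "tz": 0, "ax": 0, "ay": 0, "az": 0}, {"fingers": 1, "tx": -0.05, "ty": 0, "tz": 0, "ax": 0, "ay": 0, "az": 0}, {"fingers": 1, "tx": -0.1, "ty": 0, "tz": 0, "ax": 0, "ay": 0, "az": 0}, {"fingers": 1, "tx": -0.16, "ty": 0, "tz": 0, "ax": 0, "ay": 0, "az": 0}, {"fingers": 1, "tx": -0.16, "ty": 0, "tz": 0, "ax": 0, "ay": 0, "az": 0}]}}

```text
time_s: 11.5
tcp_pos: [0.4942, -0.2896, 0.1371]
ee_rot: [[0.01, 0.069, -0.998], [-0.005, -0.998, -0.069], [-1.0, 0.006, -0.009]]
wrist_force: [1.4, 0.2, 0.8]
gripper_width: 0.005
```

```bash
python3 chk.py
python3 - <<'E'
import cv2
im=cv2.imread('pics/chk.png');cv2.imwrite('pics/s9.png',cv2.resize(im[170:290,240:390],None,fx=5,fy=5,interpolation=cv2.INTER_CUBIC))
E
```

```text
11.55 tip (np.int64(271), np.float64(224.5)) -0.11699345373908399 tcp -0.3226038566975493 [ 0.49294892 -0.28879053  0.1344878 ] [0.04601046 0.38704154 0.22735025]
```

View pics/s9.png

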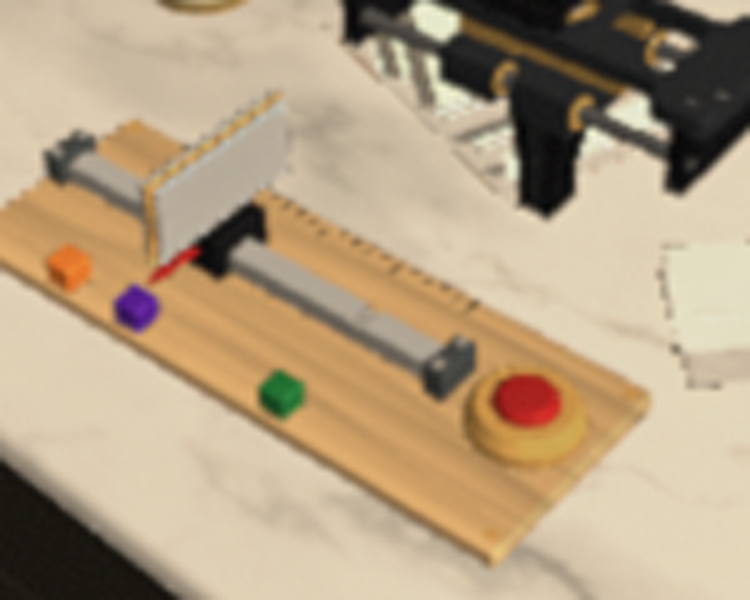

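The button now stands low in its collar, the pointer (150,280) is still at the violet tab (137,307), and the arm is clear. I'll let it settle for a moment and hand in.

{"fn": "play_rows", "kwargs": {"commands": [{"fingers": 1, "tx": 0, "ty": 0, "tz": 0, "ax": 0, "ay": 0, "az": 0}, {"fingers": 1, "tx": 0, "ty": 0, "tz": 0, "ax": 0, "ay": 0, "az": 0}]}}

```text
time_s: 11.72
tcp_pos: [0.4894, -0.2872, 0.1282]
ee_rot: [[-0.004, 0.067, -0.998], [0.002, -0.998, -0.067], [-1.0, -0.002, 0.004]]
wrist_force: [-0.1, -0.7, -1.3]
gripper_width: 0.007
```

```bash
python3 -c "
from station import job
print(job.finish_job())"
```

```text
the job is handed in; nothing more can be done
None
```

The job is handed in at about 11.7 s of the 51 s allowed: the fence is seated at the violet tab (middle notch) and the red lock button is pressed down. I pushed with shut fingers and grasped nothing.

**Fence:** It jumped about 4 mm on a 2 mm push, then held a static 5.3 N without moving. That is more than its sliding friction, so it is in the detent. In the last picture the pointer was still at the violet tab.

**Lock:** The button gave about 8 mm at roughly 5 N, then hit its stop at 18–24 N. It stayed low in its collar after release, and the arm ended clear of everything.

**What disagreed:**
- **Fingertip height:** With the gripper shut, the real fingertip was about 18–20 mm above the TCP, not 19 mm ahead of it as stated. On the first try the finger therefore slid over the top of the plate, with forces of about 6 N. I lifted it off, came back lower, and that worked.
- **Pointer position:** The camera is only good to 2–3 mm there, so the seating rests mainly on the force test.
- **Other things on the counter:** I did not measure them again at the end; I only kept the arm's path away from them.

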